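Switch on the bench cooling fan

ROBOT

A 7-joint arm with a two-finger parallel gripper is mounted at the origin on the work surface. World frame = base frame: x ahead of the robot, y to its left, z up, the work surface at z = 0. Lengths are in mm, angles in rad, forces in N, time in s.
With the tool pointing down it reaches from about 400 to 875 mm from the base axis. Payload 4.4 kg.
Tool frame: the origin (TCP) lies midway between the tips of the shut fingers; the grasp point (between the pads) lies 19 mm behind it; x points along the fingers, y is the direction in which the jaws open and shut, and the axes are right-handed (so a half turn about x gives the same grasp; the last joint's range is limited). The gripper opens to 85 mm and grips with 20 to 120 N. Pads are 22 mm wide; open, the fingers measure 114 mm over their backs; the gripper's body (76 mm by 85 mm) begins 54 mm behind the grasp point. The pads swing forward as they close: fully open they stand 13 mm farther back than shut.
Start: joints at [-1.184, 0.628, 0.038, 1.517, -0.027, 0.996, -0.02], TCP at [284.345, 584.522, 231.313] pointing down, gripper open.
Joint ranges: [-3.06, 3.06], [-0.37, 2.12], [-1.25, 1.32], [0.18, 2.47], [-1.1, 4.24], [0.23, 1.98], [-2.94, 2.94]. Speed limits (rad/s): [2.57, 2.57, 3.14, 3.14, 3.14, 3.14, 3.14].

INTERFACE

Orientations are given as [roll, pitch, yaw] about the fixed x, y, z axes, in that order (R = Rz(yaw) Ry(pitch) Rx(roll)).
In Python, from cell import ctrl gives the robot as it stands.
- The arm moves only by the tool arm_command, never from a script. Its argument "series" is a list of rows, each a list of 7 numbers: the opening, from 0 (shut) to 1 (fully open), then the shift along the world's x, y, z in cm, then the turn, a rotation vector about the world's x, y, z in degrees. In form: [[claw, x, y, z, rx, ry, rz], ...]. A call has 1 to 20 rows; each row shifts and turns the commanded pose from where the row before left it; what a row does not reach is not made up. A row lasts 1/12 s, in which the tool goes at most 41.7 mm and 7.16 degrees, less where a joint would pass 70% of its speed; a pose out of reach is approached as far as the arm can. A call with a gripper value outside its range is refused whole. The fingers move at their own pace and stop on an object; the grip force is fixed at half the most. Time passes only in rows, so rows that do not move let the fingers close. It gives the time, the measured TCP pose, the force and the opening at its end, in the units of the state.
- ctrl.read_state(): the state, without advancing time (a new reading comes with each control period).
- ctrl.get_image(name): name is "scene" or "top" or "wrist"; returns the picture (400x640x3 uint8, blue, green, red); there is no depth.
- ctrl.calibration(name): a dict with "fovy" (degrees; the focal length in pixels is half the picture's height over the tangent of half this angle, whatever the lens; pixels are square), "cx", "cy" (the principal point, pixels), "cam_to_world" (4x4, takes a point from camera to world coordinates); the wrist camera has in their place "T_tool_cam" (4x4, takes a point from camera to tool coordinates, whose origin is the TCP and whose axes are the tool frame's). Camera axes: x right, y up, looking along -z (the intrinsics and any distortion apply to the point x, -y, -z); pixel columns grow to the right and rows downward; lengths in mm; the calibration is good to about 2 mm. A picture is of the moment at which its call begins: read the wrist's pose just before it. calibration takes no time and is no camera call.
- ctrl.finish_job(): hands the job in, once; it reports no verdict.
Trained networks look in the newest picture that a camera, given by its name, has taken for a name from the list of things; names that differ only in an ending like _2 or _b are one class to them, and where a whole thing is asked for, a point or a joint stands for the part that bears it (a point fixed in the world has none). Each returns a list of dicts, best first, with "conf" (0 to 1); they miss things now and then, are a little off and sometimes report something else, mostly with a low value. They report only what shows in the picture. A call takes as long as a camera call.
- ctrl.spot_in(label, camera): "centre" ([x, y, z] in mm, in world coordinates, good to about 4 mm: the middle of the surface that is visible of it).
The state is a dict: "clock": time; "qpos": joint angles; "qd": joint speeds; "tau": joint torques, N m; "eef_pos": TCP position; "tool_rot": TCP orientation; "force": force on the tool from outside, world axes, zero at the start; "torque": the same for the moment, N m; "width": finger opening in mm.
Only numpy, scipy, OpenCV 4.12 (cv2) and the standard library are available. Lean on these libraries where they do the work, as an engineer would, in place of code of your own. Each camera call takes 0.05 s, during which the arm holds its last target.

TASK

Switch on the cooling fan: on the unit with the round fan guard, flip the blue-capped toggle switch past its centre so that it snaps over to the side of the green dot. Leave the switches of the tube heater (red cap) and the tube mixer (yellow cap) as they are, and take your hand away at the end.

Things in the scene. Friction and masses are not known exactly. Their poses are not given: they have to be found in the camera images.
- fan_unit: Cooling fan: fixed white box 150 (its x) x 120 (y) x 60 mm high; round steel fan guard, 75 mm wide, 11 mm high, on top, 36 mm along own +x. Origin: centre of underside, z up; blue-strip front faces own -x, roughly the robot. Toggle pivot at own (-40, 0, 64) mm. Top is flat and free 50 mm to either side (own y) of it. Black dot 43 mm to own -y of the pivot (off), green dot 43 mm to +y (on).
- fan_switch (a joint): Blue-capped toggle, rad: 0 off, leaning 20 deg to fan unit's own -y; 0.35 upright; 0.70 on, leaning 20 deg to own +y. Steel bat 8 mm thick, ball cap 14 mm wide, its centre 36 mm from the pivot. An over-centre spring snaps it to the nearer end; about 4 to 6 N sideways at the cap starts it, less towards the centre; hard stops at both ends. Starts off.
- heater_switch (a joint): Red-capped toggle of the tube heater, same place on its box, rad, counted the other way: 0 on (leaning to its green dot), 0.70 off. Starts on, must stay on. The box is like the fan's but carries a black block with tubes, up to 36 mm above its top. Fan, heater and mixer boxes stand in a row along y, at least 160 mm between centres; which stands where changes.
- mixer_switch (a joint): Yellow-capped toggle of the tube mixer, same place on its box, counted like the fan's (0 off, 0.70 on); starts off, must stay off. The box is like the fan's but carries a black rubber cup, 30 mm above its top.

How it is judged (in metres and radians):
At the end, for the whole second after the job is handed in: The fan's switch rests at its on side (over 0.6 of 0.70 rad), the heater's switch is still on (under 0.2 rad) and the mixer's still off (under 0.2 rad) (value of joint fan_switch above 0.6 rad and velocity of joint fan_switch below 0.2 rad/s and value of joint each of heater_switch, mixer_switch below 0.2 rad); the robot touches nothing.
It fails at once if the heater's switch is flipped (value of joint heater_switch above 0.35 rad).
It fails at once if the mixer's switch is flipped (value of joint mixer_switch above 0.35 rad).
It also fails if it takes over 29 s, if anything falls off the work surface, if the arm or the gripper's body presses on something with over 40 N, if the wrist force passes 120 N, or if a joint passes its speed limit or range.

## Working session

There is one attempt and no reset: what is moved stays moved. The work goes in short steps, Python scripts to look and compute and a tool call to move; the robot and the scene stay as the last step left them, time stands still between calls to the robot, and variables do not carry over. Pictures are saved under pics/ and viewed, and the job is handed in when it is done.

Besides the shell and the picture viewer there is one more tool, called after "Call:" by a JSON object that holds its "op" and its "data". arm_command: Moves the arm, as the interface text tells. Its arguments: {"type":"object","properties":{"series":{"type":"array"}},"required":["series"]}

```bash
mkdir -p pics
python3 - <<'E'
from cell import ctrl
import cv2
s=ctrl.read_state();print(s)
for n in("scene","top"):
    cv2.imwrite(f"pics/{n}1.png",ctrl.get_image(n))
    print(ctrl.calibration(n))
    for l in("fan_unit","fan_switch","heater_switch","mixer_switch"):
        print(n,l,ctrl.spot_in(l,n)[:2])
E
```

```text
{'clock': 0.0, 'qpos': array([-1.1838032 ,  0.62935901,  0.0384377 ,  1.51838034, -0.02701994,
        0.99632152, -0.02000588]), 'qd': array([-0.00139577,  0.00039401, -0.00061633, -0.00135869, -0.00091141,
        0.00052086,  0.00101029]), 'tau': array([-4.04787233e-04, -5.63401115e+01,  1.22647561e+00, -1.93439412e+01,
        1.11402190e-02,  1.07161776e-02,  1.08590137e-05]), 'eef_pos': array([284.04747122, 583.93747025, 230.37673319]), 'tool_rot': array([-1.56685632,  1.56884581, -2.01966301]), 'force': array([ 0.16789275, -0.82488528,  0.29509222]), 'torque': array([-0.01133111,  0.00649575, -0.09491204]), 'width': 85.69268894214191}
{'fovy': 42.61229437131547, 'cx': 319.19138380720995, 'cy': 200.07195737155436, 'cam_to_world': array([[ 2.50435675e-01, -8.23235195e-01,  5.09475992e-01,
         1.05577576e+03],
       [ 9.68086404e-01,  2.07766920e-01, -1.40148570e-01,
        -1.37997280e+02],
       [ 9.52297766e-03,  5.28314983e-01,  8.48995048e-01,
         9.20131373e+02],
       [ 0.00000000e+00,  0.00000000e+00,  0.00000000e+00,
         1.00000000e+00]])}
scene fan_un
[... 160 characters left out ...]
6, 86.6], 'conf': 0.45}]
scene mixer_switch []
{'fovy': 51.073342151258544, 'cx': 321.04539673013085, 'cy': 197.06425868019926, 'cam_to_world': array([[-1.00883320e-02,  9.88947047e-01, -1.47925532e-01,
         3.83044141e+02],
       [-9.99706889e-01, -1.32308228e-02, -2.02751216e-02,
        -8.01395933e+00],
       [-2.20081981e-02,  1.47677631e-01,  9.88790654e-01,
         1.02057527e+03],
       [ 0.00000000e+00,  0.00000000e+00,  0.00000000e+00,
         1.00000000e+00]])}
top fan_unit [{'centre': [620.8, 222.3, 63.0], 'conf': 0.96}]
top fan_switch []
top heater_switch [{'centre': [524.7, -12.4, 103.6], 'conf': 0.52}]
top mixer_switch [{'centre': [576.8, -278.7, 96.9], 'conf': 0.57}]
```

View pics/scene1.png

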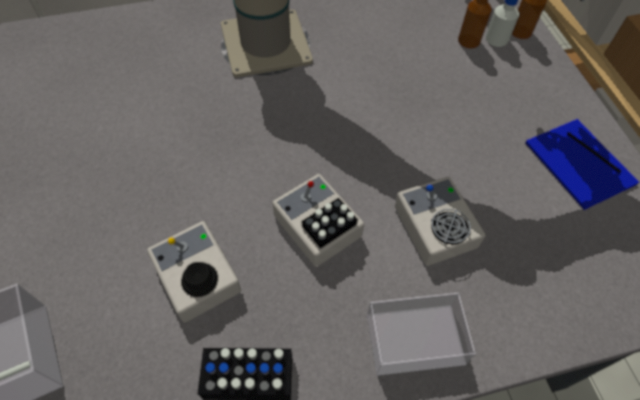

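View pics/top1.png

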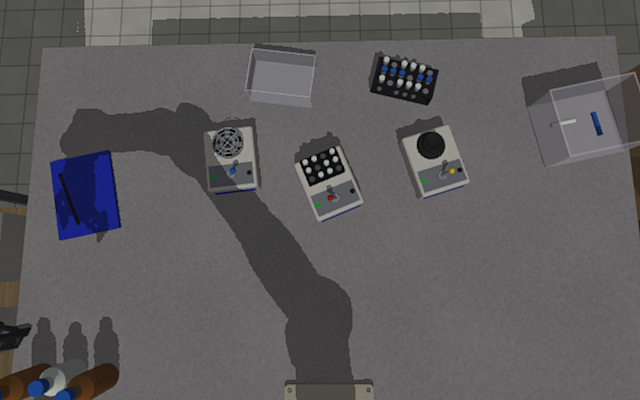

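Run:
```python
import cv2
a=cv2.imread("pics/top1.png")[105:210,185:375];b=cv2.imread("pics/scene1.png")[170:275,360:550]
cv2.imwrite("pics/c1.png",cv2.vconcat([cv2.resize(a,None,fx=3.9,fy=2.8,interpolation=2) if 0 else cv2.resize(a,(532,294),interpolation=2),cv2.resize(b,(532,294),interpolation=2)]))
```

```text
(no output)
```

View pics/c1.png

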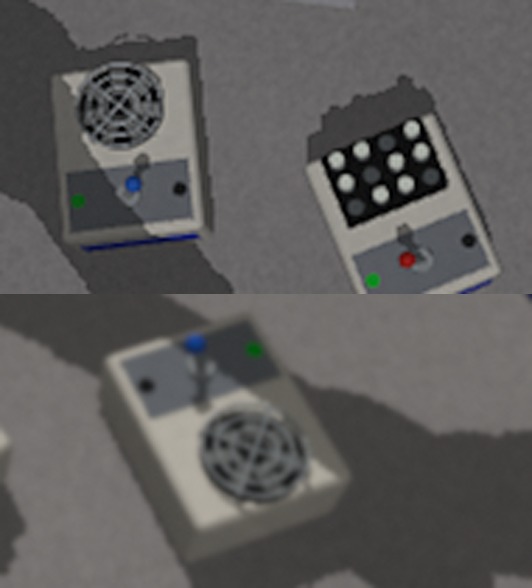

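```bash
cat > h.py <<'E'
from cell import ctrl
import numpy as np
def ray(n,u,v):
    c=ctrl.calibration(n);f=200/np.tan(np.radians(c['fovy'])/2);M=np.array(c['cam_to_world'])
    d=M[:3,:3]@np.array([(u-c['cx'])/f,-(v-c['cy'])/f,-1]);return M[:3,3],d/np.linalg.norm(d)
def atz(n,u,v,z):
    o,d=ray(n,u,v);return o+d*(z-o[2])/d[2]
def tri(a,b):
    A=0;B=0
    for o,d in(a,b):
        P=np.eye(3)-np.outer(d,d);A=A+P;B=B+P@o
    return np.linalg.solve(A,B)
E
python3 - <<'E'
from h import *
np.set_printoptions(precision=1,suppress=True)
g=atz('top',212.5,176.8,60);b=atz('top',249.3,172.1,60);f=atz('top',228.2,142.9,71);print(g,b,f,(g+b)/2,np.linalg.norm(g-b),np.degrees(np.arctan2(*(g-b)[[0,1]])))
g=atz('scene',451.1,189.6,60);b=atz('scene',412.1,202.9,60);print(g,b,(g+b)/2,np.linalg.norm(g-b))
print(tri(ray('top',232.5,171.1),ray('scene',429.6,187.9)))
print({k:v for k,v in ctrl.calibration('top').items() if k!='cam_to_world'})
from scipy.spatial.transform import Rotation as R
s=ctrl.read_state();M=R.from_euler('xyz',s['tool_rot']).as_matrix();print(M)
E
```

```text
[578.3 266.4  60. ] [588.3 179.8  60. ] [656.8 228.5  71. ] [583.3 223.1  60. ] 87.27311898068977 -6.5778844829477325
[580.4 266.9  60. ] [590.8 180.1  60. ] [585.6 223.5  60. ] 87.42818119264857
[584.4 212.3  92.4]
{'fovy': 51.073342151258544, 'cx': 321.04539673013085, 'cy': 197.06425868019926}
[[-0.   0.4  0.9]
 [-0.   0.9 -0.4]
 [-1.  -0.  -0. ]]
```

Call:
{"op": "arm_command", "data": {"series": [[0, 1.9, -2.5, 0, 0, 0, 2], [0, 1.9, -2.5, 0, 0, 0, 2], [0, 1.9, -2.5, 0, 0, 0, 2], [0, 1.9, -2.5, 0, 0, 0, 2], [0, 1.9, -2.5, 0, 0, 0, 2], [0, 1.9, -2.5, 0, 0, 0, 2], [0, 1.9, -2.5, 0, 0, 0, 2], [0, 1.9, -2.5, 0, 0, 0, 2], [0, 1.9, -2.5, 0, 0, 0, 2], [0, 1.9, -2.5, 0, 0, 0, 2], [0, 1.9, -2.5, 0, 0, 0, 2], [0, 1.9, -2.5, 0, 0, 0, 2], [0, 1.9, -2.5, 0, 0, 0, 2], [0, 1.9, -2.5, 0, 0, 0, 2], [0, 1.9, -2.5, 0, 0, 0, 2], [0, 1.9, -2.5, 0, 0, 0, 2], [0, 0, 0, 0, 0, 0, 0], [0, 0, 0, 0, 0, 0, 0]]}}

```text
clock: 2.0
eef_pos: [589.6, 181.6, 231.1]
tool_rot: [-1.312, 1.57, -1.211]
force: [-0.7, 0.9, 0.5]
width: -0.2
```

Run:
```python
from h import *
import cv2
np.set_printoptions(precision=3,suppress=True)
from scipy.spatial.transform import Rotation as R
s=ctrl.read_state();M=R.from_euler('xyz',s['tool_rot']).as_matrix();print(M,s['qpos'])
w=ctrl.get_image('wrist');c=ctrl.get_image('scene')
cv2.imwrite("pics/w2.png",w);cv2.imwrite("pics/s2.png",cv2.resize(c[130:270,340:560],None,fx=3,fy=3))
c=ctrl.calibration('wrist');print(c)
T=np.array(c['T_tool_cam']);f=200/np.tan(np.radians(c['fovy'])/2)
for p in([584.4,223.3,64],[585.8,211.1,97.8]):
    q=np.linalg.inv(T)@np.r_[M.T@(np.array(p)-s['eef_pos']),1]
    print(c['cx']+f*q[0]/-q[2],c['cy']-f*q[1]/-q[2])
```

```text
[[ 0.    -0.1    0.995]
 [-0.001  0.995  0.1  ]
 [-1.    -0.001  0.   ]] [-0.28   0.581 -0.104  1.613  0.071  0.952  1.262]
{'fovy': 65.9419707118573, 'cx': 319.51505793535097, 'cy': 197.96873699063121, 'T_tool_cam': array([[   0.   ,    0.298,   -0.955, -142.368],
       [   1.   ,   -0.   ,    0.   ,   -0.824],
       [  -0.   ,   -0.955,   -0.298,  -75.599],
       [   0.   ,    0.   ,    0.   ,    1.   ]])}
361.2587513873303 177.48676927551614
352.6605192798536 186.23625674662773
```

View pics/w2.png

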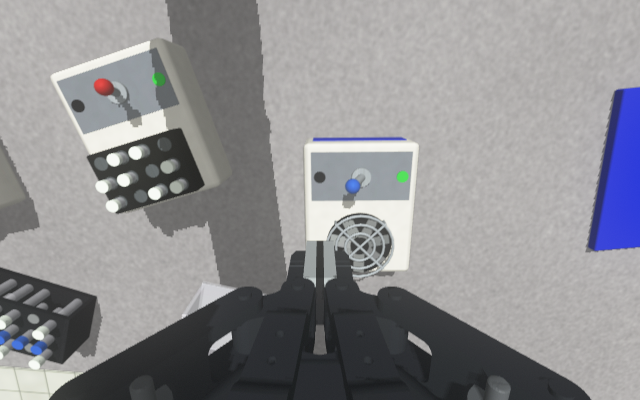

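View pics/s2.png

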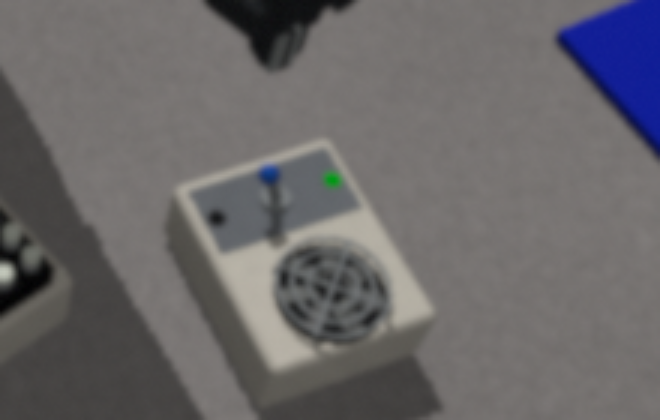

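Call:
{"op": "arm_command", "data": {"series": [[0, 0, -0.5, -2, 0, 0, 0], [0, 0, 0, -2.5, 0, 0, 0], [0, 0, 0, -2.5, 0, 0, 0], [0, 0, 0, -2.5, 0, 0, 0], [0, 0, 0, -2.5, 0, 0, 0], [0, 0, 0, -1.5, 0, 0, 0], [0, 0, 0, -1, 0, 0, 0], [0, 0, 0, 0, 0, 0, 0], [0, 0, 0, 0, 0, 0, 0]]}}

```text
clock: 2.85
eef_pos: [588.1, 180.7, 86.5]
tool_rot: [1.927, 1.57, 2.034]
force: [0.0, 0.2, -0.1]
width: 0.0
```

Run:
```python
from h import *
import cv2
print(ctrl.read_state()['eef_pos'])
w=ctrl.get_image('wrist');c=ctrl.get_image('scene')
cv2.imwrite("pics/w3.png",cv2.vconcat([cv2.resize(w[50:300,200:520],(640,500))]));cv2.imwrite("pics/s3.png",cv2.resize(c[130:270,340:560],None,fx=3,fy=3))
```

```text
[588.06461417 180.65385528  86.52119829]
```

View pics/w3.png

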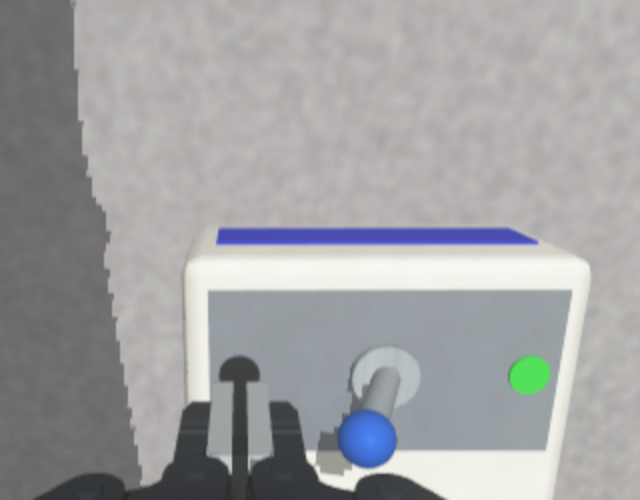

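View pics/s3.png

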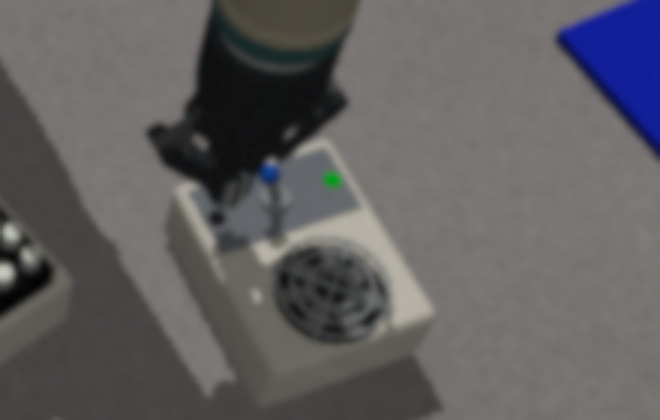

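Call:
{"op": "arm_command", "data": {"series": [[0, -0.1, 0.6, 0, 0, 0, 0], [0, -0.05, 0.5, 0, 0, 0, 0], [0, -0.05, 0.4, 0, 0, 0, 0], [0, -0.05, 0.4, 0, 0, 0, 0], [0, -0.05, 0.3, 0, 0, 0, 0], [0, 0, 0.2, 0, 0, 0, 0], [0, 0, 0, 0, 0, 0, 0]]}}

```text
clock: 3.53
eef_pos: [585.0, 205.5, 86.4]
tool_rot: [1.486, 1.569, 1.593]
force: [0.3, -1.5, 0.2]
width: 0.2
```

Run:
```python
from h import *
import cv2
s=ctrl.read_state();print(s['eef_pos'],s['force'])
w=ctrl.get_image('wrist')
cv2.imwrite("pics/w4.png",cv2.vconcat([cv2.resize(w[50:300,200:520],(640,500))]))
```

```text
[584.96778145 205.45435101  86.41513244] [ 0.32260443 -1.46623165  0.24816439]
```

View pics/w4.png

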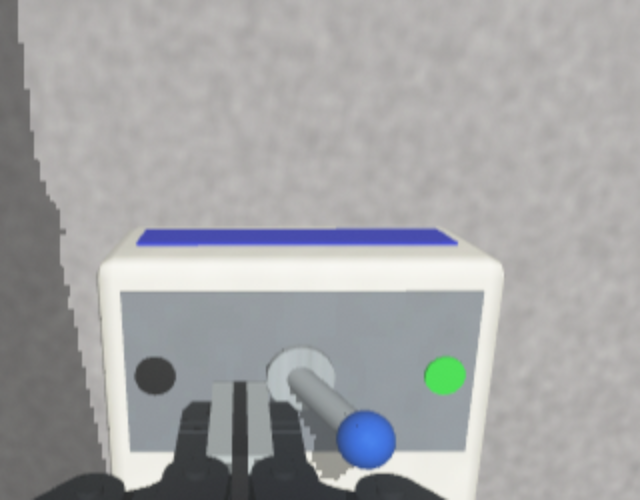

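The cap now leans toward the green dot (366,440 against the pivot at 301,375), so it has snapped over. Next I back off and lift clear.

Call:
{"op": "arm_command", "data": {"series": [[0, 0.1, -0.6, 0, 0, 0, 0], [0, 0.1, -1, 0, 0, 0, 0], [0, 0, -0.5, 1, 0, 0, 0], [0, 0, 0, 2.5, 0, 0, 0], [0, 0, 0, 3, 0, 0, 0], [0, 0, 0, 3, 0, 0, 0], [0, 0, 0, 3, 0, 0, 0], [0, 0, 0, 2, 0, 0, 0], [0, 0, 0, 0, 0, 0, 0], [0, 0, 0, 0, 0, 0, 0]]}}

```text
clock: 4.42
eef_pos: [588.2, 181.6, 233.2]
tool_rot: [0.105, 1.568, 0.21]
force: [0.1, 0.1, -0.6]
width: 0.0
```

Run:
```python
from h import *
import cv2
s=ctrl.read_state();print(s['clock'],s['eef_pos'],s['force'])
cv2.imwrite("pics/w5.png",ctrl.get_image('wrist'))
cv2.imwrite("pics/s5.png",cv2.resize(ctrl.get_image('scene')[150:290,130:500],None,fx=2,fy=2))
```

```text
4.4167 [588.17459707 181.57803174 233.21565493] [ 0.12273173  0.11943259 -0.62686885]
```

View pics/w5.png

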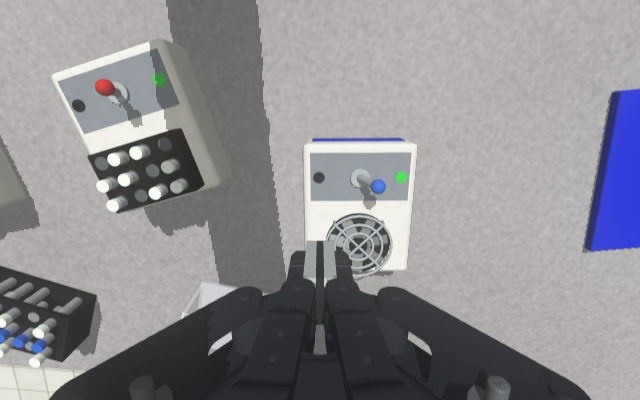

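View pics/s5.png

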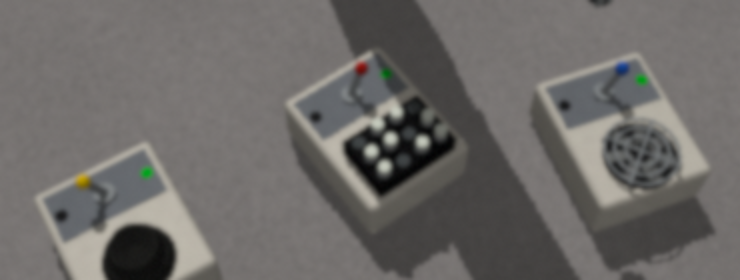

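The wrist picture shows the blue cap at (378,186), on the green side of its pivot at (361,178). In the scene picture the blue and red caps lean to their green dots and the yellow cap leans to its black dot. The gripper is well clear of everything.

```bash
python3 -c "
from cell import ctrl
print(ctrl.finish_job())"
```

```text
the job is handed in; nothing more can be done
None
```

The cooling fan is switched on: I pushed the blue-capped toggle with the closed fingers from its off side, and it snapped over to the green dot. I then backed the arm off to 233 mm, well clear of everything, and handed the job in at about 4.5 s; the hand-in gave no verdict.

- **Fan:** the last wrist and scene pictures both show the blue cap leaning to its green dot.
- **Heater and mixer:** in the last scene picture, the red cap still leans to its green dot (on) and the yellow cap to its black dot (off).
- **Force:** at the last reading the force on the tool was below 1 N, so it is touching nothing.
- **Disagreements:** the trained network found the fan switch poorly. It gave one low-confidence hit, about 55 mm off, in the scene camera and nothing in the top camera. I used the dot and cap positions from both cameras instead; these agreed to about 2 mm on the dots. The cap height came out about 5 mm low.

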